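Empty the slug chute by holding its spring gate open

TASK

Stand the catch tray flat on the counter under the lip of the small sloping chute and let go of it; then push the gate lever's upright grip forward against its spring until it is wound right to its stop, so that all three finger slugs roll out and come to rest in the tray. Finish while holding the lever at its stop with the gripper: do not let it spring back. Leave the wax pot, the tape roll and the round weight where they are.

Things in the scene. Friction and masses are not known exactly. Their poses are not given: they have to be found in the camera images.
- chute: Fixed aluminium chute on a dark column. Origin: on the counter straight below the middle of its lip; slugs run out along its -x, roughly towards the robot; z up. Channel 46 mm wide, walls 28 mm high, rising at 20 degrees from the lip to x = 175 mm (wall top z = 165 mm). Free below to z = 72 mm from the lip back to x = 94 mm, where the foot begins. The lever's hanger plate juts out at its +y side.
- chute_lip (a point): Middle of the chute's lip, on its floor, 75 mm above the counter: x = 0, y = 0 of the chute. The slugs leave over it towards the chute's -x, at up to about 0.5 m/s, and land up to about 60 mm in front of it.
- lever_pivot (a point): Fixed point on the vertical axis of the gate lever, 95 mm above the counter, at x = 30 mm, y = 55 mm of the chute; its axes are the chute's.
- gate_lever (a joint): Angle of the gate lever about its upright pivot, rad: 0 = shut, blade across the chute; grows clockwise seen from above; 1.31 = at its stop, open. A spring drives it back: 2.6 N at the grip at 0, 7.5 N at the stop. The arm from pivot to grip points 145 degrees anticlockwise from the chute's +x when shut, 70 degrees at the stop. The 75 mm blade (z 94 to 120 mm) swings out over the lip's +y side.
- lever_grip (a point): On the axis of the lever's upright round black grip, 80 mm from the pivot axis. The grip is 16 mm in diameter, from z = 129 mm to 185 mm above the counter; the point is at 165 mm, 20 mm below its top. It moves with the lever; below it is the flat arm (z 123 to 129 mm).
- tray: Loose open square steel tray, 126 x 126 x 40 mm, 3 mm walls, 0.2 to 0.33 kg. Origin: centre of its underside, z up. Upright black grip tab on its -x side: 14 mm thick along x, 60 mm wide, centred at x = -71 mm, z 2 to 90 mm; pinch it across x. Its x along the chute's x and its centre about 30 mm in front of the lip, its far part is under the chute.
- slug_white: Finger slug, a cylinder 24 mm in diameter with a bore, 26 mm long, 20 g, lying across the chute, first behind the gate. Origin: middle of one end face, its z along the cylinder.
- slug_black: Finger slug 24 mm in diameter, 28 mm long, 20 g, lying in the chute, second behind the gate. Origin: middle of one end face, its z along the cylinder.
- slug_yellow: Finger slug 24 mm in diameter, 30 mm long, 20 g, lying in the chute, third behind the gate. Origin: middle of one end face, its z along the cylinder.
- wax_pot: Bystander: round lidded pot, 66 mm in diameter, 30 mm high, at the left. Origin: centre of its underside.
- tape_roll: Bystander: small roll of tape lying flat, 62 mm across, 19 mm high, at the left. Origin: centre of its underside.
- weight: Bystander: flat round pale brass weight, 46 mm across, 16 mm high, to the right of the chute. Origin: centre of its underside.

How it is judged:
On the way:
1. the tray stands released on the counter with the chute's lip over its inside, the gate still shut (x of chute_lip in the frame of tray between -0.062 and 0.062 m and y of chute_lip in the frame of tray between -0.062 and 0.062 m and height (world z) of tray below 0.01 m and angle between tray's own z axis and vertical below 0.1 rad and contact force between the fingers and tray below 0.2 N and value of joint gate_lever below 0.15 rad), for 0.2 s.
At the end, for the whole second after the job is handed in: The gate lever is within 0.09 rad of its stop (above 1.22 rad) and the fingers press on it with more than 2 N; the tray stands flat on the counter (within 10 mm and 0.1 rad), at rest; all three slugs lie at rest inside the tray (value of joint gate_lever above 1.22 rad and contact force between the fingers and gate_lever above 2 N and height (world z) of tray below 0.01 m and angle between tray's own z axis and vertical below 0.1 rad and linear speed of tray below 0.03 m/s and x of slug_white in the frame of tray between -0.066 and 0.066 m and y of slug_white in the frame of tray between -0.066 and 0.066 m and z of slug_white in the frame of tray between -0.005 and 0.045 m and linear speed of each of slug_white, slug_black, slug_yellow below 0.05 m/s and x of slug_black in the frame of tray between -0.066 and 0.066 m and y of slug_black in the frame of tray between -0.066 and 0.066 m and z of slug_black in the frame of tray between -0.005 and 0.045 m and x of slug_yellow in the frame of tray between -0.066 and 0.066 m and y of slug_yellow in the frame of tray between -0.066 and 0.066 m and z of slug_yellow in the frame of tray between -0.005 and 0.045 m); the arm keeps its last pose, push and grip.
It fails at once if a bystander (wax pot, tape roll or round weight) is moved by more than 30 mm (distance of any of wax_pot, tape_roll, weight from where it was at the start of the episode above 0.03 m).
It also fails if it takes over 48 s, if anything falls off the work surface, if the arm or the gripper's body presses on something with over 40 N, if the wrist force passes 120 N, or if a joint passes its speed limit or range.

ROBOT

A 7-joint arm with a two-finger parallel gripper is mounted at the origin on a cart in front of the work surface, level with it; the furniture and walls round the work are solid. World frame = base frame: x ahead of the robot, y to its left, z up, the work surface at z = 0. Lengths are in m, angles in rad, forces in N, time in s.
With the tool pointing down it reaches from about 0.35 to 0.9 m from the base axis. Payload 19.9 kg.
Tool frame: the origin (TCP) lies between the finger pads; the fingertips stand 19 mm ahead of it and the grasp point (between the pads) is the TCP; z points along the fingers, y is the direction in which the jaws open and shut (so a half turn about z gives the same grasp; the last joint's range is limited). The gripper opens to 94 mm and grips with 3 to 60 N. Pads are 16 mm wide; open, the fingers measure 119 mm over their backs; the gripper's body (75 mm by 177 mm) begins 78 mm behind the grasp point.
Start: joints at [1.129, 0.417, -0.01, 1.614, 0.005, 1.111, -0.053], TCP at [0.243, -0.576, 0.224] pointing down, gripper open.
Joint ranges: [-2.81, 2.81], [-0.39, 2.02], [-1.27, 1.25], [0.06, 2.57], [-1.19, 4.33], [0.19, 2], [-2.82, 2.82]. Speed limits (rad/s): [1.89, 1.89, 2.39, 2.39, 3.01, 3.01, 3.01].

INTERFACE

Orientations are given as a 3x3 rotation matrix whose columns are the frame's x, y, z axes.
In Python, from rig import robot gives the robot as it stands. Calls block until the motion is done:
- robot.move_ptp(position, orientation): joint-space move of the TCP to a pose.
- robot.move_linear(position, velocity=0.15, frame=None, threshold=None): straight line of the TCP; frame=None keeps the orientation; velocity is the mean speed in m/s. With threshold (N) it stops when the force on the tool has changed by that much, and returns True; else False.
- robot.goto_joints(angles): joint-space move.
- robot.gripper_to(opening): finger opening in m; the grip force is fixed at half the most; returns when the fingers have stopped.
- robot.pause(seconds).
- robot.ik(position, orientation): joint angles nearest the present ones, or None.
- robot.get_state(): the state.
- robot.grab_frame(name): name is "side" or "top" or "wrist"; returns the picture (400x640x3 uint8, red, green, blue); there is no depth.
- robot.camera_info(name): a dict with "fx", "fy", "cx", "cy" (pixels), "rvec" (rotation vector, rad) and "tvec" (3), from world to camera coordinates, as OpenCV has them. Camera axes: x right, y down, z forward; pixel columns grow to the right and rows downward; lengths in m; the calibration is good to about 2 mm. A picture is of the moment at which its call begins: read the wrist's pose just before it. camera_info takes no time and is no camera call; for the wrist camera it gives the pose at the moment of the call.
A pose or a line that the arm cannot do raises robot.PlanningError and nothing moves.
- robot.sign_off(): hands the job in, once; it reports no verdict.
The state is a dict: "time": time; "qpos": joint angles; "joint_vel": joint speeds; "effort": joint torques, N m; "ee_pos": TCP position; "tool_rot": TCP orientation; "force": force on the tool from outside, world axes, zero at the start; "moment": the same for the moment, N m; "opening": finger opening in m.
Only numpy, scipy, OpenCV 4.12 (cv2) and the standard library are available. Lean on these libraries where they do the work, as an engineer would, in place of code of your own. Each camera call takes 0.05 s, during which the arm holds its last target. There are 200 camera calls.

## Working session

There is one attempt and no reset: what is moved stays moved. The work goes in short steps, each a Python script; the robot and the scene stay as the last script left them, time stands still between calls to the robot, and variables do not carry over. Pictures are saved under pics/ and viewed, about 8 in all and at most 12, crops included, and the job is handed in when it is done.

```bash
mkdir -p pics; ls
python3 - <<'E'
from rig import robot
import cv2
for n in("top","side"):
    im=robot.grab_frame(n); cv2.imwrite(f"pics/{n}0.png",im[:,:,::-1])
    print(n,robot.camera_info(n))
print(robot.get_state())
E
```

```text
pics
top {'fx': 453.36992138985744, 'fy': 453.36992138985744, 'cx': 314.736531745531, 'cy': 207.12473173938753, 'rvec': array([ 2.16964298, -2.14737755,  0.1368433 ]), 'tvec': array([-0.02760648,  0.60145154,  0.96489783])}
side {'fx': 379.3512150718566, 'fy': 379.3512150718566, 'cx': 313.7811516585575, 'cy': 202.8700030310934, 'rvec': array([ 0.75489861, -2.27861665,  1.48350693]), 'tvec': array([0.46228858, 0.24793087, 0.62706416])}
{'time': 0.1, 'qpos': array([ 1.12949252,  0.41788897, -0.01030041,  1.6141011 ,  0.00470319,
        1.11072201, -0.05298289]), 'joint_vel': array([ 2.24023467e-03, -1.93958584e-03, -1.98950507e-03, -2.73701494e-03,
        1.04994676e-03,  9.72033412e-05,  1.42172190e-04]), 'effort': array([ 3.04402260e-03, -8.52578759e+01,  6.40961118e-01, -4.26690602e+01,
       -4.88391949e-02,  1.65240507e-02,  5.26354461e-05]), 'ee_pos': array([ 0.24313772, -0.57542068,  0.22390907]), 'tool_rot': array([[ 9.21127975e-01,  3.89259548e-01, -5.07723937e-04],
       [ 3.89259868e-01, -9.21127468e-01,  9.71146883e-04],
       [-8.96502676e-05, -1.09218712e-03, -9.99999400e-01]]), 'force': array([0.32876799, 0.6878046 , 0.3331546 ]), 'moment': array([ 0.01525743, -0.0021498 ,  0.04798238]), 'opening': 0.09353253804973205}
```

View pics/top0.png

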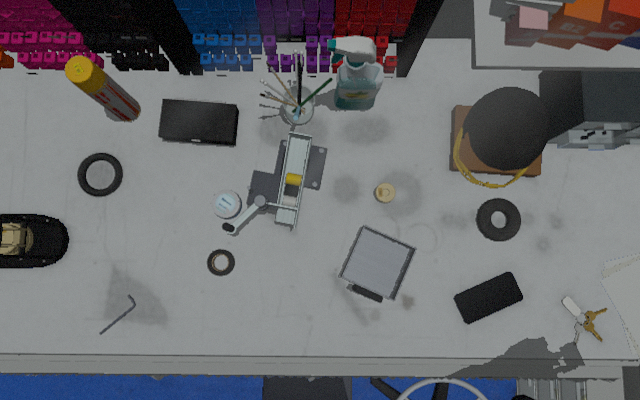

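View pics/side0.png

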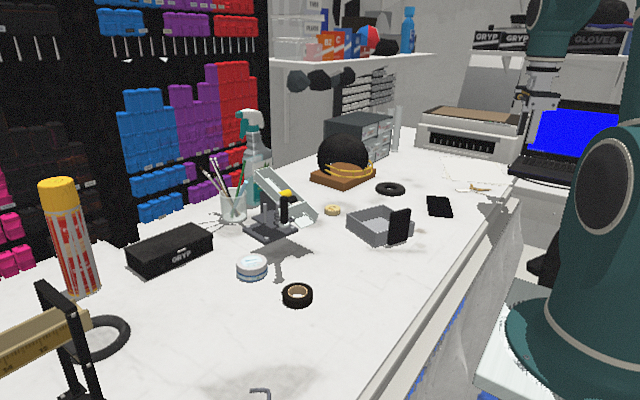

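Top view: chute lip is near (286,224), lever pivot (261,202), grip (229,228), tray (377,263) with its tab at (366,293). The wax pot is at (228,204), tape (221,262) and weight (385,193). The side view agrees. I'll enlarge the area for exact corners.

```bash
cat > h.py <<'E'
import numpy as np, cv2
from rig import robot
def ray(name,uv,z):
    c=robot.camera_info(name); R=cv2.Rodrigues(c["rvec"])[0]; o=-R.T@c["tvec"]
    d=R.T@np.array([(uv[0]-c["cx"])/c["fx"],(uv[1]-c["cy"])/c["fy"],1]); return o+d*(z-o[2])/d[2]
def proj(name,P):
    c=robot.camera_info(name); K=np.array([[c["fx"],0,c["cx"]],[0,c["fy"],c["cy"]],[0,0,1]])
    return cv2.projectPoints(np.array(P,float).reshape(-1,3),c["rvec"],c["tvec"],K,None)[0].reshape(-1,2)
E
python3 - <<'E'
import cv2
im=cv2.imread("pics/top0.png")[125:307,205:425]
cv2.imwrite("pics/crop0.png",cv2.resize(im,None,fx=3.6,fy=3.3 if 0 else 3.2,interpolation=cv2.INTER_CUBIC) if 0 else cv2.resize(im,None,fx=3.2,fy=3.2,interpolation=cv2.INTER_CUBIC))
E
```

```text
(no output)
```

View pics/crop0.png

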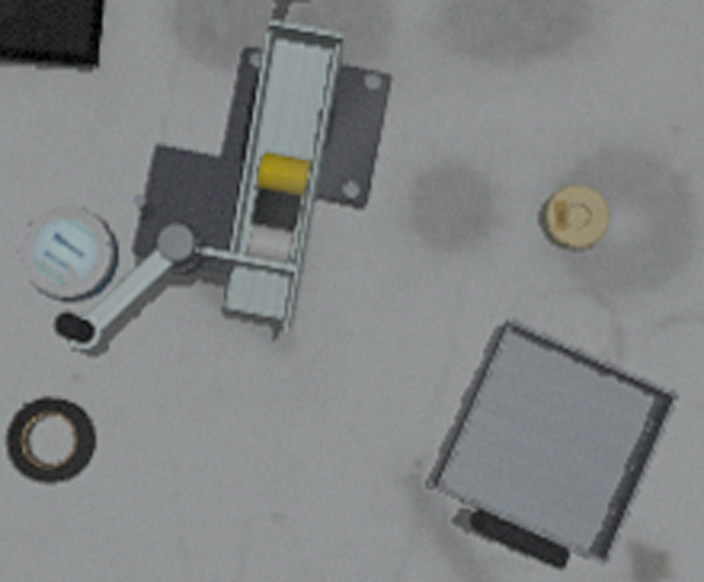

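```bash
cat >> h.py <<'E'
from scipy.optimize import least_squares
def crop(u,v): return np.array([205+u/3.2,125+v/3.2])
E
python3 - <<'E'
from h import *
# chute: known feature points vs. pixels (planar pose from rays on known heights)
F=[((0,0,.075),(255,318)),((.175,0,.165),(307,30)),((.03,.055,.13),(178,243)),((.03+.08*np.cos(np.radians(145)),.055+.08*np.sin(np.radians(145)),.185),(68,322))]
W=np.array([ray("top",crop(*p),f[2]) for f,p in F]); L=np.array([f for f,_ in F])
def T(q,l):
    c,s=np.cos(q[2]),np.sin(q[2]); return np.c_[q[0]+c*l[:,0]-s*l[:,1],q[1]+s*l[:,0]+c*l[:,1]]
r=least_squares(lambda q:(T(q,L)-W[:,:2]).ravel(),[W[0,0],W[0,1],0]); q=r.x
print("chute",q,np.degrees(q[2])); print("res mm",1e3*(T(q,L)-W[:,:2])); print(W)
C=np.array([ray("top",crop(*p),.04) for p in((507,322),(674,396),(604,560),(430,487))])
print("tray c",C.mean(0),[np.linalg.norm(C[i]-C[i-1]) for i in range(4)])
d=(C[0]+C[1]-C[2]-C[3]); print("tray yaw",np.arctan2(d[1],d[0]))
t=ray("top",crop(519,538),.09); print("tab",t, t-C.mean(0))
for n,p,z in(("pot",(70,254),.03),("tape",(51,440),.019),("weight",(577,216),.016)):
    w=ray("top",crop(*p),z); c,s=np.cos(q[2]),np.sin(q[2]); dd=w[:2]-q[:2]; print(n,w,"in chute",c*dd[0]+s*dd[1],-s*dd[0]+c*dd[1])
# side check
P=T(q,L); print("side proj",proj("side",np.c_[P,L[:,2]]).round(0).tolist(), proj("side",t).round())
E
python3 - <<'E'
import cv2
im=cv2.imread("pics/side0.png")[170:300,220:420]
cv2.imwrite("pics/crop1.png",cv2.resize(im,None,fx=4,fy=4,interpolation=cv2.INTER_CUBIC))
E
```

```text
chute [ 0.56010784  0.04043844 -0.19913224] -11.409436991020211
res mm [[ 0.55650468 -1.46224953]
 [ 1.99782279 -1.6149103 ]
 [-1.1345095   0.88487042]
 [-1.41981797  2.19228941]]
[[0.55955133 0.04190069 0.075     ]
 [0.72965177 0.00743506 0.165     ]
 [0.60152954 0.08753213 0.13      ]
 [0.54665483 0.14416754 0.185     ]]
tray c [ 0.48119809 -0.16018478  0.04      ] [np.float64(0.12403742877116852), np.float64(0.1239912267625433), np.float64(0.12074549051161117), np.float64(0.1263594381713195)]
tray yaw -0.42730823706629045
tab [ 0.41894397 -0.13041391  0.09      ] [-0.06225412  0.02977087  0.05      ]
pot [0.60674141 0.17434988 0.03      ] in chute 0.019221830686455523 0.1404901689543345
tape [0.4781332  0.18520107 0.019     ] in chute -0.1089914753162507 0.12568579726694712
weight [ 0.63948954 -0.18120448  0.016     ] in chute 0.12165814448909318 -0.2015597489738583
side proj [[308.0, 225.0], [261.0, 167.0], [280.0, 205.0], [282.0, 196.0]] [[398. 210.]]
```

View pics/crop1.png

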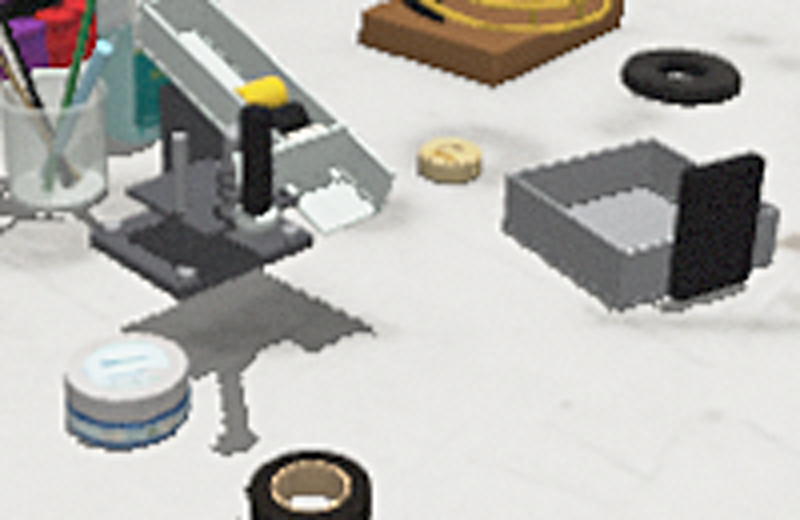

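Side crop: the grip top is at about (284,197) against a predicted (282,196), and the lip at about (306,225) against (308,225). The two views agree to within 2 mm. I'll grasp the tray now.

```bash
cat >> h.py <<'E'
CH=np.array([.5601,.0404]); YAW=-.199
def rot(yaw):  # tool down, jaws (tool y) along yaw; sign nearest the present wrist
    best=None; y=np.array([np.cos(yaw),np.sin(yaw),0]); z=np.array([0,0,-1.])
    c=[np.c_[np.cross(s*y,z),s*y,z] for s in(1,-1)]
    R=robot.get_state()["tool_rot"]; return max(c,key=lambda M:np.trace(M.T@R))
def ch(x,y,z):
    c,s=np.cos(YAW),np.sin(YAW); return np.array([CH[0]+c*x-s*y,CH[1]+s*x+c*y,z])
def st(t=""):
    s=robot.get_state(); print(t,"t%.2f"%s["time"],s["ee_pos"].round(4),"F",s["force"].round(1),"op %.4f"%s["opening"],"q",s["qpos"].round(2))
E
python3 - <<'E'
from h import *
R=rot(-.435); print(R.round(2))
for p in([.419,-.1304,.2],[.419,-.1304,.065],ch(-.101,-.13,.1),ch(-.101,0,.08)): print(robot.ik(p,R if p[0]==.419 else rot(YAW)))
robot.move_ptp([.419,-.1304,.2],R); st("above")
robot.move_linear([.419,-.1304,.065],.12,threshold=8); st("down")
robot.gripper_to(0.0); st("grip")
robot.move_linear([.419,-.1304,.09],.08); st("lift")
for n in("side","wrist"): cv2.imwrite(f"pics/{n}1.png",robot.grab_frame(n)[:,:,::-1])
E
```

```text
[[ 0.42  0.91  0.  ]
 [ 0.91 -0.42  0.  ]
 [ 0.    0.   -1.  ]]
[ 0.65278278  0.13206848 -0.45108176  2.06766944  0.07032752  0.95610019
 -0.27048001]
[ 0.58556128  0.36375482 -0.40525187  2.17614459  0.23632993  0.64236429
 -0.42123463]
[ 0.5398927   0.3122346  -0.51848857  2.14974375  0.22985683  0.73172817
 -0.32890474]
[ 0.38569444  0.4286015  -0.68524571  2.10148191  0.40029335  0.74088724
 -0.75522704]
above t1.85 [ 0.419  -0.1314  0.2   ] F [0.  0.2 0.2] op 0.0943 q [ 0.65  0.13 -0.45  2.07  0.07  0.96 -0.27]
down t3.12 [ 0.4193 -0.1305  0.0655] F [-0.8 -0.7  0.8] op 0.0938 q [ 0.58  0.36 -0.4   2.18  0.23  0.64 -0.42]
grip t4.33 [ 0.4188 -0.1303  0.0649] F [-1.   1.4  1.4] op 0.0142 q [ 0.58  0.36 -0.4   2.18  0.23  0.64 -0.42]
lift t4.79 [ 0.4191 -0.1306  0.0901] F [ 0.5 -0.6 -3. ] op 0.0139 q [ 0.6   0.31 -0.42  2.16  0.2   0.7  -0.39]
```

View pics/side1.png

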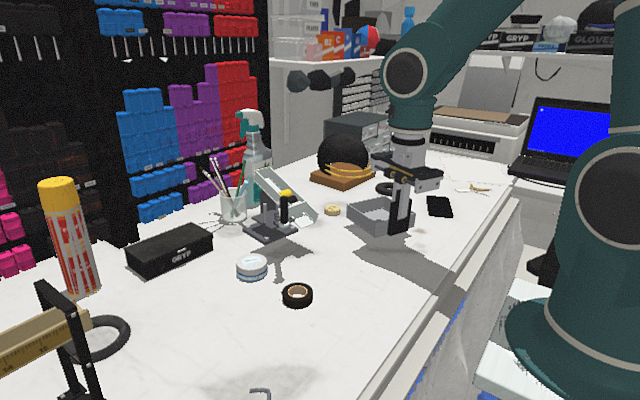

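Tray is held and level, with tab at (398,212). Next I'll carry it in sideways under the lip.

Run:
```python
from h import *
R=rot(YAW)
robot.move_ptp(ch(-.101,-.14,.083),R); st("standoff")
robot.move_linear(ch(-.101,0,.083),.12); st("under")
robot.move_linear(ch(-.101,0,.0645),.05,threshold=10); st("down")
robot.gripper_to(.05); robot.pause(.3); st("open")
robot.move_linear(ch(-.101,0,.25),.2); st("up")
for n in("side","top"): cv2.imwrite(f"pics/{n}2.png",robot.grab_frame(n)[:,:,::-1])
a=cv2.imread("pics/top2.png")[125:307,205:425];b=cv2.imread("pics/side2.png")[170:300,220:420]
cv2.imwrite("pics/c2.png",np.hstack([cv2.resize(a,(400,331)),cv2.resize(b,(400,331))]))
```

```text
standoff t5.22 [ 0.4333 -0.0755  0.0825] F [ 0.  -0.3 -3.3] op 0.0136 q [ 0.53  0.34 -0.49  2.16  0.25  0.69 -0.32]
under t6.54 [0.461  0.0596 0.0829] F [ 0.1 -0.4 -2.8] op 0.0140 q [ 0.25  0.39 -0.52  2.1   0.29  0.72 -0.65]
down t6.93 [0.4608 0.06   0.0642] F [ 0.8 -1.1 -0.8] op 0.0135 q [ 0.23  0.42 -0.5   2.11  0.32  0.68 -0.68]
open t7.97 [0.4606 0.06   0.0647] F [-0.2 -0.6  0. ] op 0.0503 q [ 0.23  0.42 -0.5   2.11  0.31  0.68 -0.68]
up t9.04 [0.4606 0.0603 0.249 ] F [-0.   0.6 -0.4] op 0.0503 q [ 0.35  0.14 -0.59  1.95  0.08  1.08 -0.48]
```

View pics/c2.png

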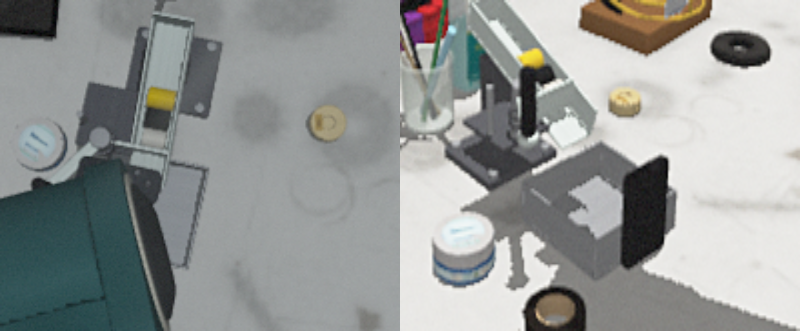

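Tray stands flat under the lip (tab at about (645,212) in the composite's right half), the gate is shut and nothing else moved. Now the lever.

```bash
cat >> h.py <<'E'
def lev(a,z=.16,r=.08):
    th=np.radians(145)-a; return ch(.03+r*np.cos(th),.055+r*np.sin(th),z), th-np.pi/2+YAW
E
python3 - <<'E'
from h import *
p,y=lev(0,.25); R0=rot(y)
def R_(a): c,s=np.cos(a),np.sin(a); return np.array([[c,s,0],[-s,c,0],[0,0,1]])@R0
print([None if (k:=robot.ik(lev(a)[0],R_(a))) is None else k.round(2) for a in(0,.65,1.31)])
robot.move_ptp(p,R0); robot.gripper_to(.06); st("above")
robot.move_linear(lev(0)[0],.1,threshold=6); st("down")
robot.gripper_to(0); st("grip")
if robot.get_state()["opening"]>.012:
    for a in np.linspace(0,1.31,9)[1:-1]:
        robot.move_linear(lev(a)[0],.08,frame=R_(a)); st("a%.2f"%a)
for n in("side","top"): cv2.imwrite(f"pics/{n}3.png",robot.grab_frame(n)[:,:,::-1])
a=cv2.imread("pics/top3.png")[125:307,205:425];b=cv2.imread("pics/side3.png")[170:300,220:420]
cv2.imwrite("pics/c3.png",np.hstack([cv2.resize(a,(400,331)),cv2.resize(b,(400,331))]))
E
```

```text
[array([ 0.23,  0.47, -0.7 ,  1.81,  0.35,  0.99,  0.15]), array([ 0.16,  0.55, -0.66,  1.68,  0.38,  1.04, -0.52]), array([ 0.14,  0.62, -0.62,  1.56,  0.39,  1.09, -1.12])]
above t10.28 [0.5451 0.146  0.2502] F [-0.3 -0.8 -0.1] op 0.0601 q [ 0.26  0.36 -0.72  1.72  0.26  1.16  0.22]
down t11.32 [0.5455 0.1465 0.1606] F [-0.5  0.   0.1] op 0.0601 q [ 0.22  0.46 -0.68  1.81  0.34  0.99  0.16]
grip t12.08 [0.545  0.1462 0.16  ] F [-2.1 -1.2  1.4] op 0.0156 q [ 0.22  0.46 -0.68  1.81  0.34  0.99  0.16]
a0.16 t12.40 [0.5552 0.1546 0.16  ] F [-2.4 -1.6  2.6] op 0.0154 q [ 0.17  0.48 -0.64  1.78  0.33  0.99  0.  ]
a0.33 t12.72 [0.5663 0.1609 0.16  ] F [-3.5 -1.2  3. ] op 0.0157 q [ 0.13  0.49 -0.6   1.75  0.32  1.   -0.15]
a0.49 t13.03 [0.5786 0.1655 0.16  ] F [-3.4  0.6  3.1] op 0.0155 q [ 0.09  0.5  -0.56  1.72  0.31  1.01 -0.3 ]
a0.66 t13.35 [0.5914 0.168  0.16  ] F [-3.8  0.9  2.5] op 0.0157 q [ 0.06  0.52 -0.52  1.69  0.29  1.02 -0.45]
a0.82 t13.67 [0.6043 0.1684 0.16  ] F [-6.5  1.4  4.6] op 0.0154 q [ 0.03  0.53 -0.48  1.65  0.28  1.03 -0.59]
a0.98 t13.98 [0.6171 0.1667 0.16  ] F [-8.6  1.4  4.7] op 0.0152 q [ 0.01  0.54 -0.44  1.62  0.26  1.03 -0.72]
a1.15 t14.30 [0.6295 0.1628 0.1599] F [-7.6  1.6  6.1] op 0.0153 q [-0.02  0.56 -0.4   1.59  0.24  1.04 -0.86]
```

View pics/c3.png

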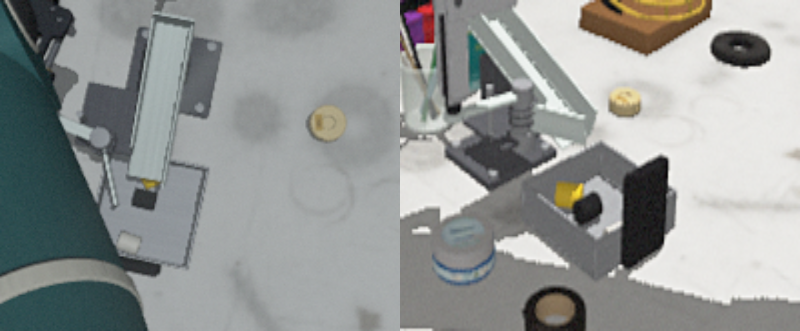

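The lever has followed, the chute is empty and all three slugs are in the tray. Now I'll wind it to the stop, watching the tangential force.

Run:
```python
from h import *
R0=robot.get_state()["tool_rot"]; A0=1.146
def R_(a): c,s=np.cos(a-A0),np.sin(a-A0); return np.array([[c,s,0],[-s,c,0],[0,0,1]])@R0
for a in np.arange(1.20,1.43,.03):
    p,y=lev(a); robot.move_linear(p,.04,frame=R_(a)); robot.pause(.3)
    s=robot.get_state(); t=np.array([np.cos(y),np.sin(y)])
    v=s["ee_pos"][:2]-ch(.03,.055,0)[:2]; ang=np.radians(145)-(np.arctan2(v[1],v[0])-YAW)
    ft=s["force"][:2]@t; print("cmd %.2f got %.3f r %.4f Ft %.1f"%(a,ang,np.hypot(*v),ft),s["force"].round(1))
    if ft<-22: break
robot.pause(.5); st()
for n in("side","top"): cv2.imwrite(f"pics/{n}4.png",robot.grab_frame(n)[:,:,::-1])
a=cv2.imread("pics/top4.png")[165:307,225:345];b=cv2.imread("pics/side4.png")[170:300,220:420]
cv2.imwrite("pics/c4.png",np.hstack([cv2.resize(a,None,fx=2.8,fy=2.8,interpolation=cv2.INTER_CUBIC),cv2.resize(b,(460,398))[:397]]))
```

```text
cmd 1.20 got 1.183 r 0.0799 Ft -8.8 [-8.2  3.1  4.4]
cmd 1.23 got 1.212 r 0.0799 Ft -8.6 [-7.6  4.   4.4]
cmd 1.26 got 1.242 r 0.0799 Ft -9.1 [-8.   4.2  4.3]
cmd 1.29 got 1.272 r 0.0799 Ft -9.8 [-9.2  3.8  4.6]
cmd 1.32 got 1.291 r 0.0799 Ft -14.1 [-13.2   5.5   7.3]
cmd 1.35 got 1.298 r 0.0800 Ft -24.9 [-24.5   8.2  12.7]
 t18.21 [0.6413 0.1571 0.1598] F [-25.3   7.7  12.7] op 0.0151 q [-0.04  0.57 -0.35  1.56  0.21  1.05 -1.01]Traceback (most recent call last):
  File "<stdin>", line 13, in <module>
    return _nx.concatenate(arrs, 1, dtype=dtype, casting=casting)
           ~~~~~~~~~~~~~~~^^^^^^^^^^^^^^^^^^^^^^^^^^^^^^^^^^^^^^^
ValueError: all the input array dimensions except for the concatenation axis must match exactly, but along dimension 0, the array at index 0 has size 398 and the array at index 1 has size 397
```

The stop shows clearly: force rises from 10 to 25 N while the angle stays at about 1.30 rad. One last picture check.

Run:
```python
import cv2,numpy as np
a=cv2.imread("pics/top4.png")[165:307,225:345];b=cv2.imread("pics/side4.png")[170:300,220:420]
cv2.imwrite("pics/c4.png",np.hstack([cv2.resize(a,(336,398)),cv2.resize(b,(460,398))]))
```

```text
(no output)
```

View pics/c4.png

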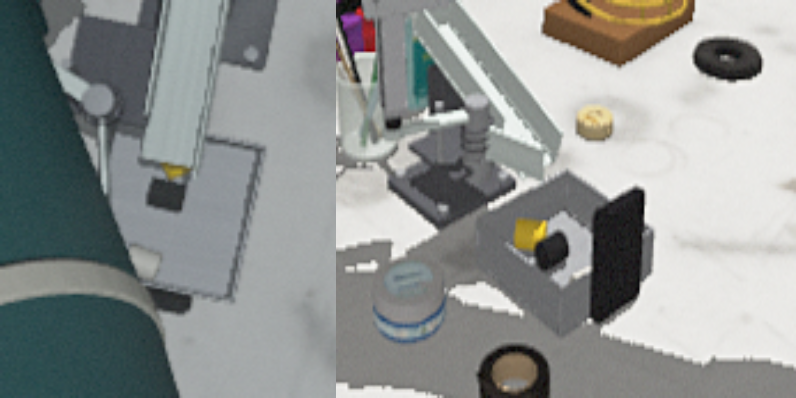

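The yellow, black and white slugs all lie in the tray (left half, near (175,170), (165,193) and (145,262)). The tray is flat and the bystanders are in place.

Run:
```python
from h import *
st(); robot.sign_off()
```

```text
t18.31 [0.6413 0.1572 0.1598] F [-25.5   8.   13.2] op 0.0157 q [-0.04  0.57 -0.35  1.56  0.21  1.05 -1.01]
the job is handed in; nothing more can be done
```

The job is handed in at 18.3 s of the 48 s allowed. I stood the tray flat under the chute lip and released it with the gate still shut. Then I pinched the lever grip, wound it along its arc to the stop, and signed off while still holding it there.

- **Lever:** the angle worked out from the arm position settled at about 1.30 rad, against the 1.22 rad needed. The push rose from about 10 N to 25 N with almost no further movement, which marks the stop.
- **Slugs and tray:** the last pictures show all three slugs in the tray and the tray flat. I judged slugs and tray to be at rest by eye from two pairs of pictures, not by measuring speeds.
- **Bystanders:** the wax pot, tape roll and weight look unmoved in the side view. In the last top view the arm hid the pot and tape roll.
- **Measurement agreement:** the chute position fit left residuals of up to about 2.5 mm per point. The side view agreed to about 2 pixels. No check failed.

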